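# Spice canisters in order of height on the trivets

### The job

Stand the four steel spice canisters on the row of silicone trivets, one centred on each, in order of height: the shortest on the trivet next to the chopstick cup, rising to the tallest next to the oil bottle. Set each one down upright and gently rather than dropping it, and leave the chopstick cup and the oil bottle standing where they are.

Things in the scene. Friction and masses are not known exactly. Their poses are not given: they have to be found in the camera images.
- canister_1: the shortest of four spice canisters: upright round steel body, flat bamboo lid fixed on top, 44 mm diameter, 50 mm high with the lid (lid: top 9 mm, radius 1.5 mm less). Loose, under 0.45 kg. Origin: centre of underside, z up. The four stand in mixed order in a row along y, nearer the arm than the trivets, a mortar among them, 85 mm or more apart; room for fingers in front (-x) and behind.
- canister_2: the second shortest of four spice canisters: upright round steel body, flat bamboo lid fixed on top, 50 mm diameter, 64 mm high with the lid (lid: top 9 mm, radius 1.5 mm less). Loose, under 0.45 kg. Origin: centre of underside, z up. The four stand in mixed order in a row along y, nearer the arm than the trivets, a mortar among them, 85 mm or more apart; room for fingers in front (-x) and behind.
- canister_3: the second tallest of four spice canisters: upright round steel body, flat bamboo lid fixed on top, 56 mm diameter, 78 mm high with the lid (lid: top 9 mm, radius 1.5 mm less). Loose, under 0.45 kg. Origin: centre of underside, z up. The four stand in mixed order in a row along y, nearer the arm than the trivets, a mortar among them, 85 mm or more apart; room for fingers in front (-x) and behind.
- canister_4: the tallest of four spice canisters: upright round steel body, flat bamboo lid fixed on top, 62 mm diameter, 92 mm high with the lid (lid: top 9 mm, radius 1.5 mm less). Loose, under 0.45 kg. Origin: centre of underside, z up. The four stand in mixed order in a row along y, nearer the arm than the trivets, a mortar among them, 85 mm or more apart; room for fingers in front (-x) and behind.
- trivet_a: one of four identical round grey silicone trivets, 80 mm diameter, 8 mm thick, fixed to the ledge. Origin: centre of its underside; a canister stands on its top, 8 mm higher. The four lie in one row roughly along y, about 105 mm apart; the letter says nothing about its place in the row, which changes every time.
- trivet_b: one of four identical round grey silicone trivets, 80 mm diameter, 8 mm thick, fixed to the ledge. Origin: centre of its underside; a canister stands on its top, 8 mm higher. The four lie in one row roughly along y, about 105 mm apart; the letter says nothing about its place in the row, which changes every time.
- trivet_c: one of four identical round grey silicone trivets, 80 mm diameter, 8 mm thick, fixed to the ledge. Origin: centre of its underside; a canister stands on its top, 8 mm higher. The four lie in one row roughly along y, about 105 mm apart; the letter says nothing about its place in the row, which changes every time.
- trivet_d: one of four identical round grey silicone trivets, 80 mm diameter, 8 mm thick, fixed to the ledge. Origin: centre of its underside; a canister stands on its top, 8 mm higher. The four lie in one row roughly along y, about 105 mm apart; the letter says nothing about its place in the row, which changes every time.
- chopstick_cup: white ceramic cup, 72 mm diameter, 95 mm high, steel chopsticks in it leaning out to 57 mm from its axis at 230 mm height; loose, leave alone. Stands past one end of the trivet row (either end), about 155 mm from the end trivet's centre, some 50 mm farther from the arm than the row. Origin: centre of underside.
- oil_bottle: green glass oil bottle, 60 mm diameter, 200 mm high, loose, leave alone. Stands past the other end of the trivet row, as far out as the cup. Origin: centre of underside.
Things that resemble listed ones, but are neither listed nor needed, are in the scene too. What is shaped like the canister_3 but red is not meant.

How it is judged (in metres and radians):
At the end, for the whole second after the job is handed in: Each canister released, upright (0.08 rad), at rest on a trivet, centre within 12 mm of the trivet's; counted from the chopstick cup: shortest, second shortest, second tallest, tallest. Cup and oil bottle upright, within 15 mm of their start ((horizontal distance between canister_1 and trivet_a below 0.012 m or horizontal distance between canister_1 and trivet_b below 0.012 m or horizontal distance between canister_1 and trivet_c below 0.012 m or horizontal distance between canister_1 and trivet_d below 0.012 m) and horizontal distance between canister_1 and chopstick_cup between 0.08 and 0.209 m and height (world z) of canister_1 between 0.005 and 0.012 m and angle between each of canister_1, canister_2, canister_3, canister_4, chopstick_cup, oil_bottle's own z axis and vertical below 0.08 rad and linear speed of each of canister_1, canister_2, canister_3, canister_4 below 0.02 m/s and angular speed of each of canister_1, canister_2, canister_3, canister_4 below 0.2 rad/s and contact force between each of canister_1, canister_2, canister_3, canister_4 and the fingers below 0.05 N and (horizontal distance between canister_2 and trivet_a below 0.012 m or horizontal distance between canister_2 and trivet_b below 0.012 m or horizontal distance between canister_2 and trivet_c below 0.012 m or horizontal distance between canister_2 and trivet_d below 0.012 m) and horizontal distance between canister_2 and chopstick_cup between 0.209 and 0.3115 m and height (world z) of canister_2 between 0.005 and 0.012 m and (horizontal distance between canister_3 and trivet_a below 0.012 m or horizontal distance between canister_3 and trivet_b below 0.012 m or horizontal distance between canister_3 and trivet_c below 0.012 m or horizontal distance between canister_3 and trivet_d below 0.012 m) and horizontal distance between canister_3 and chopstick_cup between 0.3115 and 0.4155 m and height (world z) of canister_3 between 0.005 and 0.012 m and (horizontal distance between canister_4 and trivet_a below 0.012 m or horizontal distance between canister_4 and trivet_b below 0.012 m or horizontal distance between canister_4 and trivet_c below 0.012 m or horizontal distance between canister_4 and trivet_d below 0.012 m) and horizontal distance between canister_4 and chopstick_cup between 0.4155 and 0.53 m and height (world z) of canister_4 between 0.005 and 0.012 m and distance of each of chopstick_cup, oil_bottle from where it was at the start of the episode below 0.015 m); the robot touches nothing.
It fails at once if canister_1 is let go in mid-air (foot more than 30 mm above the ledge with no finger on it) (height (world z) of canister_1 above 0.03 m and contact force between canister_1 and the fingers below 0.01 N).
It fails at once if canister_2 is let go in mid-air (foot more than 30 mm above the ledge with no finger on it) (height (world z) of canister_2 above 0.03 m and contact force between canister_2 and the fingers below 0.01 N).
It fails at once if canister_3 is let go in mid-air (foot more than 30 mm above the ledge with no finger on it) (height (world z) of canister_3 above 0.03 m and contact force between canister_3 and the fingers below 0.01 N).
It fails at once if canister_4 is let go in mid-air (foot more than 30 mm above the ledge with no finger on it) (height (world z) of canister_4 above 0.03 m and contact force between canister_4 and the fingers below 0.01 N).
It fails at once if the chopstick cup or the oil bottle is pushed aside by more than 15 mm or tipped (distance of any of chopstick_cup, oil_bottle from where it was at the start of the episode above 0.015 m or angle between any of chopstick_cup, oil_bottle's own z axis and vertical above 0.25 rad).
It also fails if it takes over 106 s, if anything falls off the work surface, if the arm or the gripper's body presses on something with over 40 N, if the wrist force passes 120 N, or if a joint passes its speed limit or range.

### The arm

A 6-joint arm with a two-finger parallel gripper is mounted at the origin on the work surface. World frame = base frame: x ahead of the robot, y to its left, z up, the work surface at z = 0. Lengths are in mm, angles in rad, forces in N, time in s.
With the tool pointing down it reaches from about 300 to 775 mm from the base axis. Payload 14.6 kg.
Tool frame: the origin (TCP) lies between the finger pads; the fingertips stand 22 mm ahead of it and the grasp point (between the pads) lies 3 mm ahead of it; z points along the fingers, y is the line along which they close (so a half turn about z gives the same grasp; the last joint's range is limited). The gripper opens to 94 mm and grips with 3 to 60 N. Pads are 16 mm wide; open, the fingers measure 119 mm over their backs; the gripper's body (75 mm by 177 mm) begins 78 mm behind the grasp point.
Start: joints at [1.137, 0.3, 1.521, -0, 1.321, -0.067], TCP at [197.243, 513.405, 227.446] pointing down, gripper open.
Joint ranges: [-3.03, 3.03], [-0.79, 2.21], [0.23, 2.52], [-1.04, 4.18], [0, 3.07], [-2.55, 2.55]. Speed limits (rad/s): [2.22, 2.22, 2.57, 3.14, 3.14, 3.14].

### API

Orientations are given as a unit quaternion [x, y, z, w].
In Python, from cell import manip gives the robot as it stands.
- The arm moves only by the tool arm_command, never from a script. Its argument "moves" is one flat list of numbers, 5 for each row, row after row: the shift along the tool's x, y, z as a fraction of full scale, then the turn about the tool's z as a fraction of full scale, then the opening, from 0 (shut) to 1 (fully open). In form: [x, y, z, twist, grip, x, y, z, twist, grip, ...]. A call has 1 to 12 rows; each row shifts and turns the commanded pose from where the row before left it, along the tool's axes as they then stand; what a row does not reach is not made up. Full scale, the value 1, is 0.025 m for a shift and 4 degrees for a turn. A row lasts 1/12 s, in which the tool goes at most 41.7 mm and 7.16 degrees, less where a joint would pass 70% of its speed; a pose out of reach is approached as far as the arm can. A call with a number of a shift or a turn outside -1 to 1 is refused whole. A call with a gripper value outside its range is refused whole. The fingers move at their own pace and stop on an object; "squeeze" is the grip in N (left out, the last holds). Time passes only in rows, so rows that do not move let the fingers close. It gives the time, the measured TCP pose, the force, the opening and the grip force at its end, in the units of the state.
- manip.state(): the state, without advancing time (a new reading comes with each control period).
- manip.grab_frame(name): name is "side" or "top"; returns (picture, depth): 400x640x3 uint8, red, green, blue; 400x640 float32, mm along the optical axis (not along the pixel's ray), 0 where there is no reading.
- manip.camera_info(name): a dict with "K" (3x3 intrinsics, pixels), "position" and "orientation" of the camera in the world. Camera axes: x right, y down, z forward; pixel columns grow to the right and rows downward; lengths in mm; the calibration is good to about 2 mm. A picture is of the moment at which its call begins. camera_info takes no time and is no camera call.
- manip.sign_off(): hands the job in; it is judged then, once.
Trained networks look in the newest picture that a camera, given by its name, has taken for a name from the list of things; names that differ only in an ending like _2 or _b are one class to them, and where a whole thing is asked for, a point or a joint stands for the part that bears it (a point fixed in the world has none). Each returns a list of dicts, best first, with "score" (0 to 1); they miss things now and then, are a little off and sometimes report something else, mostly with a low value. They report only what shows in the picture. A call takes as long as a camera call. They do not tell look-alikes from the thing itself.
- manip.find_in(camera, thing): "location" ([x, y, z] in mm, in the coordinates of the camera as it stood for that picture, good to about 4 mm: the middle of the surface that is visible of it).
- manip.masks_of(camera, thing): "pixels" (400x640 bool, what is visible of it).
- manip.mark_of(camera, thing): "location" ([x, y, z] in mm, in the coordinates of the camera as it stood for that picture, good to about 4 mm: a listed point, or the origin of a listed thing).
The state is a dict: "clock": time; "qpos": joint angles; "dq": joint speeds; "joint_efforts": joint torques, N m; "ee_pos": TCP position; "eef_rot": TCP orientation; "force": force on the tool from outside, world axes, zero at the start; "torque": the same for the moment, N m; "width": opening from 0.0 (shut) to 1.0 (fully open); "finger_force": force on a finger pad.
Only numpy, scipy, OpenCV 4.12 (cv2) and the standard library are available. Lean on these libraries where they do the work, as an engineer would, in place of code of your own. Each camera call takes 0.05 s, during which the arm holds its last target. There are 200 camera calls.

## Working session

There is one attempt and no reset: what is moved stays moved. The work goes in short steps, Python scripts to look and compute and a tool call to move; the robot and the scene stay as the last step left them, time stands still between calls to the robot, and variables do not carry over. Pictures are saved under pics/ and viewed, at most 14 in all, crops included, and the job is handed in when it is done.

Besides the shell and the picture viewer there is one more tool, called in YAML: its name, and indented under it one key for each argument. arm_command: Moves the arm, as the interface text tells. Its arguments: {"type":"object","properties":{"moves":{"type":"array"},"squeeze":{"type":"number"}},"required":["moves"]}

```bash
mkdir -p pics
cat > h.py <<'E'
from cell import manip
import numpy as np, cv2
from scipy.spatial.transform import Rotation as R
def cam(n):
    c=manip.camera_info(n); o=np.array(c["orientation"])
    M=R.from_quat(o).as_matrix() if o.size==4 else o.reshape(3,3)
    return np.array(c["K"]).reshape(3,3),np.array(c["position"]),M
def w(n,p):
    K,t,M=cam(n); return M@np.array(p)+t
def cloud(n,d):
    K,t,M=cam(n); v,u=np.mgrid[:400,:640]
    P=np.stack([(u-K[0,2])/K[0,0]*d,(v-K[1,2])/K[1,1]*d,d],-1)
    return P@M.T+t
E
python3 - <<'E'
from h import *
s=manip.state(); print(s["ee_pos"],s["eef_rot"],s["clock"],s["width"])
for n in("side","top"):
    im,d=manip.grab_frame(n); cv2.imwrite(f"pics/{n}0.png",im[...,::-1]); np.save(n+".npy",d)
    print(n,cam(n)[1],cam(n)[2].round(2).tolist())
    for th in("canister_1","trivet_a","chopstick_cup","oil_bottle"):
        for f in("find_in","mark_of"):
            for r in getattr(manip,f)(n,th): print(th,f,round(r["score"],2),w(n,r["location"]).round(0))
E
```

```text
[197.15059832 513.18237211 226.85504021] [ 1.82365477e-01  9.83230625e-01 -5.94156544e-04 -1.34368026e-04] 0.0 1.001651818698345
side [ 375.03205657 -715.99326623  485.35497836] [[0.98, -0.12, 0.16], [-0.2, -0.51, 0.84], [-0.02, -0.85, -0.53]]
canister_1 find_in 0.96 [434. -11.  54.]
canister_1 find_in 0.96 [344. 260.  53.]
canister_1 find_in 0.93 [426.  97.  77.]
canister_1 find_in 0.74 [465. 257.  60.]
canister_1 mark_of 0.9 [341. 280.   1.]
canister_1 mark_of 0.89 [432. 119.   0.]
canister_1 mark_of 0.7 [439.   7.  -2.]
canister_1 mark_of 0.67 [ 452. -270.    2.]
canister_1 mark_of 0.56 [463. 268.   1.]
trivet_a find_in 0.71 [625. -29.   7.]
trivet_a find_in 0.69 [ 620. -134.    5.]
trivet_a find_in 0.64 [649. 184.   5.]
trivet_a mark_of 0.96 [ 619. -129.   -0.]
trivet_a mark_of 0.89 [633.  86.   0.]
trivet_a mark_of 0.78 [626. -24.  -1.]
trivet_a mark_of 0.76 [650. 190.   0.]
chopstick_cup find_in 0.78 [ 640. -310.   94.]
chopstick_cup mark_of 0.73 [ 649. -296.   -1.]
oil_bottle find_in 0.73 [696. 296.  95.]
oil_bottle find_in 0.44 [648. 185.   6.]
oil_bottle mark_of 0.77 [701. 3
[... 284 characters left out ...]
anister_1 find_in 0.57 [457. 259.  66.]
canister_1 mark_of 0.84 [432. 117.   3.]
canister_1 mark_of 0.78 [458. 268.   3.]
canister_1 mark_of 0.77 [434.  13.  -2.]
canister_1 mark_of 0.69 [336. 276.   5.]
canister_1 mark_of 0.58 [ 449. -270.   -1.]
trivet_a find_in 0.92 [646. 185.   5.]
trivet_a find_in 0.83 [626. -22.   5.]
trivet_a find_in 0.81 [ 624. -131.   11.]
trivet_a find_in 0.68 [630.  77.   7.]
trivet_a mark_of 0.94 [633.  81.  -1.]
trivet_a mark_of 0.93 [648. 184.  -2.]
trivet_a mark_of 0.89 [ 623. -131.    2.]
trivet_a mark_of 0.59 [627. -22.  -3.]
chopstick_cup find_in 0.94 [ 655. -305.   91.]
chopstick_cup mark_of 0.71 [ 651. -298.   -0.]
oil_bottle mark_of 0.59 [700. 315.   0.]
```

View pics/top0.png

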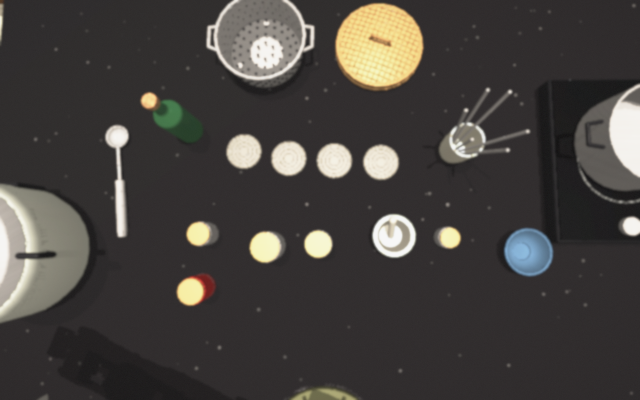

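View pics/side0.png

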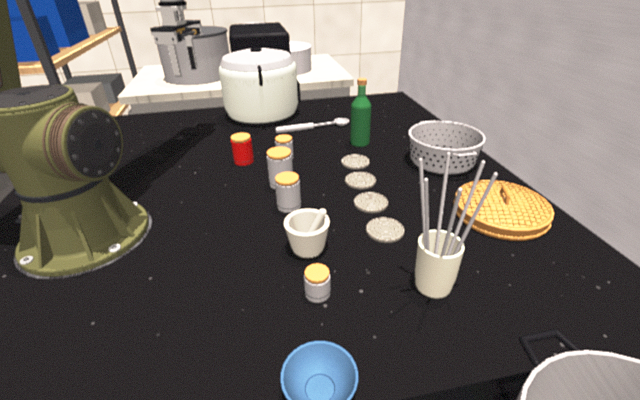

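```bash
cat >> h.py <<'E'
def tops(n,d,pts,r=45,zmin=35,zmax=130):
    """centre of the flat lid near each (x,y): enclosing circle of the highest layer"""
    C=cloud(n,d)
    for x,y in pts:
        m=(np.hypot(C[...,0]-x,C[...,1]-y)<r)&(C[...,2]>zmin)&(C[...,2]<zmax)&(d>0)
        q=C[m]
        if len(q)<30: print((x,y),"none",len(q)); continue
        z=np.percentile(q[:,2],90); q=q[abs(q[:,2]-z)<5]
        (c,rad)=cv2.minEnclosingCircle(q[:,:2].astype(np.float32))
        print(n,(x,y),"top z %.1f"%np.median(q[:,2]),"mean",q.mean(0)[:2].round(1),"circ",np.round(c,1),"diam %.1f"%(2*rad),"n",len(q))
def trivs(n,d,pts):
    C=cloud(n,d)
    for x,y in pts:
        m=(np.hypot(C[...,0]-x,C[...,1]-y)<50)&(C[...,2]>4.5)&(C[...,2]<13)&(d>0); q=C[m]
        (c,rad)=cv2.minEnclosingCircle(q[:,:2].astype(np.float32))
        print(n,(x,y),"z %.1f"%np.median(q[:,2]),"mean",q.mean(0)[:2].round(1),"circ",np.round(c,1),"diam %.1f"%(2*rad))
CAN=[(340,277),(432,118),(437,10),(450,-270),(460,268)]
TR=[(648,185),(633,82),(626,-23),(622,-131)]
E
python3 - <<'E'
from h import *
for n in("top","side"):
    d=np.load(n+".npy"); tops(n,d,CAN); trivs(n,d,TR)
E
```

```text
top (340, 277) top z 78.5 mean [339.3 273.6] circ [338.8 273.6] diam 53.6 n 519
top (432, 118) top z 92.5 mean [431.3 118.4] circ [431.4 118.6] diam 58.4 n 647
top (437, 10) top z 78.5 mean [437.1  10.7] circ [437.   10.4] diam 52.8 n 510
top (450, -270) top z 50.3 mean [ 450.7 -269.9] circ [ 450.9 -270. ] diam 40.6 n 288
top (460, 268) top z 64.3 mean [457.9 266.3] circ [458.3 266.8] diam 47.5 n 376
top (648, 185) z 7.5 mean [648.5 186.3] circ [649.1 186.6] diam 79.6
top (633, 82) z 7.6 mean [631.8  81.7] circ [632.   81.3] diam 80.7
top (626, -23) z 7.7 mean [625.9 -23.7] circ [624.7 -24.4] diam 81.7
top (622, -131) z 7.7 mean [ 622.2 -130.8] circ [ 622.1 -130.9] diam 79.6
side (340, 277) top z 79.8 mean [338.9 271.9] circ [338.2 274.2] diam 55.5 n 131
side (432, 118) top z 93.7 mean [430.8 116. ] circ [432.7 119.8] diam 61.1 n 223
side (437, 10) top z 79.7 mean [436.6   9. ] circ [437.  12.] diam 54.7 n 248
side (450, -270) top z 51.7 mean [ 449.6 -270.4] circ [ 449.  -268.1] diam 43.3 n 369
side (460, 268) top z 65.7 mean [457.9 265.2] circ [457.4 267.1] diam 48.4 n 103
side (648, 185) z 8.8 mean [647.8 184.5] circ [649.2 187.9] diam 82.4
side (633, 82) z 8.9 mean [630.6  79.6] circ [630.3  83.3] diam 82.4
side (626, -23) z 8.8 mean [624.8 -25.6] circ [625.8 -21.7] diam 82.0
side (622, -131) z 8.9 mean [ 620.7 -132.8] circ [ 625.5 -134.4] diam 90.0
```

Top view: the canister lids lie at px (201,234), (266,247), (318,244) and (450,238). The red look-alike is at (190,291), the mortar at (394,236), the trivets at (244,152) to (381,162), the bottle at (170,115) and the cup at (465,145). The side view agrees, with the short canister nearest at (317,280). Both views give lid heights of 50, 64, 78 and 92 mm, which matches the text.

Next I move away from the pot and turn the tool so that it closes along x.

arm_command:
  moves: [-0.358,-0.934,0,0,1,-0.358,-0.934,0,0,1,-0.358,-0.934,0,0,1,-0.358,-0.934,0,0,1,-0.358,-0.934,0,0,1,-0.358,-0.934,0,0,1,0,0,0,1,1,0,0,0,1,1,0,0,0,1,1,0,0,0,1,1,0,0,0,1,1,0,0,0,1,1]
  squeeze: 20

```text
clock: 1.9
ee_pos: [197.1, 363.4, 227.6]
eef_rot: [0.384, 0.923, 0.0, 0.0]
force: [0.3, 0.9, 0.8]
width: 0.998
finger_force: 0.0
```

arm_command:
  moves: [0,0,0,1,1,0,0,0,1,1,0,0,0,1,1,0,0,0,1,1,0,0,0,1,1,0,0,0,1,1,0,0,0,1,1,0,0,0,1,1,0,0,0,1,1,0,0,0,1,1,0,0,0,1,1,0,0,0,0.246,1]

```text
clock: 2.9
ee_pos: [197.1, 363.4, 227.5]
eef_rot: [0.708, 0.706, 0.0, -0.0]
force: [-0.6, 0.2, -0.5]
width: 1.002
finger_force: 0.0
```

arm_command:
  moves: [-0.353,0.949,0,0,1,-0.353,0.949,0,0,1,-0.353,0.949,0,0,1,-0.353,0.949,0,0,1,-0.353,0.949,0,0,1,-0.353,0.949,0,0,1,-0.353,0.949,0,0,1,-0.353,0.949,0,0,1,-0.353,0.949,0,0,1,-0.353,0.949,0,0,1,-0.353,0.949,0,0,1,0,0,0,0,1]

```text
clock: 3.9
ee_pos: [460.9, 264.7, 227.0]
eef_rot: [0.707, 0.707, -0.0, 0.0]
force: [-0.1, 0.2, -0.2]
width: 1.0
finger_force: 0.0
```

arm_command:
  moves: [0,0,0.8,0,1,0,0,0.8,0,1,0,0,0.8,0,1,0,0,0.8,0,1,0,0,0.8,0,1,0,0,0.8,0,1,0,0,0.8,0,1,0,0,0.8,0,1,0,0,0.8,0,1,0,0,0.38,0,1,0,0,0,0,1]

```text
clock: 4.82
ee_pos: [457.0, 266.0, 36.2]
eef_rot: [0.707, 0.707, -0.002, -0.001]
force: [-0.1, 0.1, -0.7]
width: 0.999
finger_force: 0.0
```

arm_command:
  moves: [0,0,0,0,0.7,0,0,0,0,0.6,0,0,0,0,0.5,0,0,0,0,0.4,0,0,0,0,0.3,0,0,0,0,0.2,0,0,0,0,0.2,0,0,0,0,0.2,0,0,0,0,0.2,0,0,0,0,0.2]

```text
clock: 5.65
ee_pos: [458.2, 266.3, 38.1]
eef_rot: [0.707, 0.707, 0.0, 0.0]
force: [-0.9, -1.2, 3.5]
width: 0.529
finger_force: 20.0
```

arm_command:
  moves: [0,0,-0.4,0,0.2,0,0,-0.7,0,0.2,0,0,-0.7,0,0.2,0,0,-0.6,0,0.2,-0.829,0.478,0,0,0.2,-0.829,0.478,0,0,0.2,-0.829,0.478,0,0,0.2,-0.829,0.478,0,0,0.2,-0.829,0.478,0,0,0.2,-0.829,0.478,0,0,0.2,-0.829,0.478,0,0,0.2,-0.829,0.478,0,0,0.2]

```text
clock: 6.65
ee_pos: [554.1, 99.4, 98.4]
eef_rot: [0.707, 0.707, -0.0, -0.0]
force: [0.6, -0.5, -1.8]
width: 0.53
finger_force: 20.0
```

arm_command:
  moves: [-0.829,0.478,0,0,0.2,-0.829,0.478,0,0,0.2,-0.829,0.478,0,0,0.2,-0.829,0.478,0,0,0.2,-0.829,0.478,0,0,0.2,-0.829,0.478,0,0,0.2,0,0,0,0,0.2,0,0,0.5,0,0.2,0,0,0.6,0,0.2,0,0,0.5,0,0.2,0,0,0,0,0.2,0,0,0,0,0.2]

```text
clock: 7.65
ee_pos: [624.8, -23.2, 57.2]
eef_rot: [0.707, 0.707, -0.001, -0.001]
force: [-0.4, -0.8, -0.9]
width: 0.532
finger_force: 20.0
```

arm_command:
  moves: [0,0,0.1,0,0.2,0,0,0.1,0,0.2,0,0,0.08,0,0.2,0,0,0.06,0,0.2,0,0,0.04,0,0.2,0,0,0.04,0,0.2,0,0,0,0,0.2,0,0,0,0,0.2,0,0,0,0,0.2]

```text
clock: 8.4
ee_pos: [625.5, -23.9, 47.5]
eef_rot: [0.707, 0.707, 0.0, 0.0]
force: [0.3, -0.2, -1.1]
width: 0.534
finger_force: 20.0
```

arm_command:
  moves: [0,0,0.02,0,0.2,0,0,0.02,0,0.2,0,0,0.02,0,0.2,0,0,0.01,0,0.2,0,0,0,0,0.2,0,0,0,0,0.2]

```text
clock: 8.9
ee_pos: [625.4, -23.9, 46.1]
eef_rot: [0.707, 0.707, 0.0, 0.0]
force: [-3.2, -0.3, 6.3]
width: 0.529
finger_force: 20.0
```

arm_command:
  moves: [0,0,0,0,0.6,0,0,0,0,0.7,0,0,0,0,0.85,0,0,0,0,1,0,0,0,0,1,0,0,0,0,1,0,0,-0.3,0,1,0,0,-0.8,0,1,0,0,-1,0,1,0,0,-1,0,1,0,0,-1,0,1,0,0,-0.7,0,1]

```text
clock: 9.9
ee_pos: [625.8, -23.9, 168.9]
eef_rot: [0.707, 0.707, 0.001, 0.001]
force: [-0.2, 1.0, 0.5]
width: 0.998
finger_force: 0.0
```

arm_command:
  moves: [0.1725,-0.942,0,0,1,0.1725,-0.942,0,0,1,0.1725,-0.942,0,0,1,0.1725,-0.942,0,0,1,0.1725,-0.942,0,0,1,0.1725,-0.942,0,0,1,0.1725,-0.942,0,0,1,0.1725,-0.942,0,0,1,0,0,0,0,1,0,0,0,0,1,0,0,0,0,1]

```text
clock: 10.82
ee_pos: [437.8, 10.5, 166.4]
eef_rot: [0.707, 0.707, 0.0, 0.001]
force: [0.5, 0.4, -0.4]
width: 0.997
finger_force: 0.0
```

Run:
```python
from h import *
for n in("top","side"):
    im,d=manip.grab_frame(n); cv2.imwrite(f"pics/{n}1.png",im[...,::-1]); tops(n,d,[(625,-24),(437,10)])
print(manip.state()["ee_pos"])
```

```text
top (625, -24) top z 72.3 mean [625.  -22.8] circ [625.2 -22.9] diam 46.4 n 367
(437, 10) none 0
side (625, -24) top z 73.5 mean [624.  -24.5] circ [625.1 -22.4] diam 47.7 n 196
side (437, 10) top z 79.6 mean [436.4   8.9] circ [437.3  11.9] diam 54.6 n 251
[437.7686561   10.47954269 165.8592241 ]
```

arm_command:
  moves: [0,0,0.8,0,1,0,0,0.8,0,1,0,0,0.8,0,1,0,0,0.8,0,1,0,0,0.8,0,1,0,0,0.4,0,1,0,0,0.4,0,1,0,0,0,0,0.9,0,0,0,0,0.8,0,0,0,0,0.7,0,0,0,0,0.6,0,0,0,0,0.5]

```text
clock: 11.92
ee_pos: [437.4, 10.6, 46.4]
eef_rot: [0.707, 0.707, 0.0, 0.001]
force: [0.4, 0.5, 0.5]
width: 0.68
finger_force: 0.0
```

arm_command:
  moves: [0,0,0,0,0.4,0,0,0,0,0.3,0,0,0,0,0.3,0,0,0,0,0.3,0,0,0,0,0.3]

```text
clock: 12.33
ee_pos: [437.2, 10.6, 46.1]
eef_rot: [0.707, 0.707, 0.0, 0.0]
force: [-2.5, -0.8, 5.8]
width: 0.592
finger_force: 20.0
```

arm_command:
  moves: [0,0,-0.3,0,0.3,0,0,-0.7,0,0.3,0,0,-0.6,0,0.3,0.357,0.974,0,0,0.3,0.357,0.974,0,0,0.3,0.357,0.974,0,0,0.3,0.357,0.974,0,0,0.3,0.357,0.974,0,0,0.3,0.357,0.974,0,0,0.3,0.357,0.974,0,0,0.3,0.357,0.974,0,0,0.3,0,0,0,0,0.3]

```text
clock: 13.33
ee_pos: [634.3, 83.3, 85.6]
eef_rot: [0.707, 0.707, 0.0, 0.0]
force: [-0.8, 0.6, -2.2]
width: 0.592
finger_force: 20.0
```

arm_command:
  moves: [0,0,0.3,0,0.3,0,0,0.4,0,0.3,0,0,0.3,0,0.3,0,0,0.1,0,0.3,0,0,0.04,0,0.3,0,0,0.04,0,0.3,0,0,0.02,0,0.3,0,0,0,0,0.3,0,0,0,0,0.3,0,0,0,0,0.3]

```text
clock: 14.17
ee_pos: [631.9, 82.1, 56.0]
eef_rot: [0.707, 0.707, 0.0, 0.0]
force: [0.1, 0.0, -2.3]
width: 0.593
finger_force: 20.0
```

arm_command:
  moves: [0,0,0.03,0,0.3,0,0,0.02,0,0.3,0,0,0.02,0,0.3,0,0,0.02,0,0.3,0,0,0,0,0.3,0,0,0,0,0.3]

```text
clock: 14.67
ee_pos: [631.8, 82.0, 54.2]
eef_rot: [0.707, 0.707, 0.0, 0.0]
force: [-5.3, -0.8, 5.9]
width: 0.592
finger_force: 20.0
```

arm_command:
  moves: [0,0,0,0,0.65,0,0,0,0,0.75,0,0,0,0,0.85,0,0,0,0,1,0,0,0,0,1,0,0,0,0,1,0,0,-0.3,0,1,0,0,-0.8,0,1,0,0,-1,0,1,0,0,-1,0,1,0,0,-1,0,1,0,0,-0.7,0,1]

```text
clock: 15.67
ee_pos: [632.2, 82.1, 176.7]
eef_rot: [0.707, 0.707, 0.001, 0.001]
force: [0.7, 0.0, 0.4]
width: 0.999
finger_force: 0.0
```

arm_command:
  moves: [0.162,-0.891,0,0,1,0.162,-0.891,0,0,1,0.162,-0.891,0,0,1,0.162,-0.891,0,0,1,0.162,-0.891,0,0,1,0.162,-0.891,0,0,1,0.162,-0.891,0,0,1,0.162,-0.891,0,0,1,0.162,-0.891,0,0,1,0,0,0,0,1,0,0,0,0,1,0,0,0,0,1]

```text
clock: 16.67
ee_pos: [432.0, 118.5, 174.1]
eef_rot: [0.707, 0.707, 0.001, 0.0]
force: [-0.3, 0.2, 0.2]
width: 1.005
finger_force: 0.0
```

Run:
```python
from h import *
for n in("top","side"):
    im,d=manip.grab_frame(n); cv2.imwrite(f"pics/{n}2.png",im[...,::-1]); tops(n,d,[(632,82),(431,118)])
print(manip.state()["ee_pos"])
```

```text
top (632, 82) top z 86.4 mean [631.3  81.9] circ [631.7  81.8] diam 53.1 n 478
top (431, 118) top z 92.3 mean [434.4 103.7] circ [433.1 113.3] diam 56.6 n 257
side (632, 82) top z 87.4 mean [630.8  79.9] circ [631.9  82.4] diam 54.2 n 186
side (431, 118) top z 93.6 mean [430.7 116.5] circ [431.4 122.1] diam 63.8 n 222
[432.05530424 118.34326085 173.61853491]
```

arm_command:
  moves: [0,0,0.8,0,1,0,0,0.8,0,1,0,0,0.8,0,1,0,0,0.8,0,1,0,0,0.8,0,1,0,0,0.4,0,1,0,0,0.4,0,1,0,0,0,0,0.9,0,0,0,0,0.8,0,0,0,0,0.7,0,0,0,0,0.65,0,0,0,0,0.6]
  squeeze: 25

```text
clock: 17.77
ee_pos: [431.7, 118.6, 54.2]
eef_rot: [0.707, 0.707, 0.001, 0.0]
force: [-0.8, -0.3, 0.3]
width: 0.681
finger_force: 0.0
```

arm_command:
  moves: [0,0,0,0,0.4,0,0,0,0,0.3,0,0,0,0,0.3,0,0,0,0,0.3,0,0,0,0,0.3]

```text
clock: 18.18
ee_pos: [431.7, 118.6, 54.1]
eef_rot: [0.707, 0.707, 0.0, 0.0]
force: [-1.1, 0.1, 7.1]
width: 0.659
finger_force: 25.0
```

arm_command:
  moves: [0,0,-0.3,0,0.3,0,0,-0.7,0,0.3,0,0,-0.6,0,0.3,0.301,0.964,0,0,0.3,0.301,0.964,0,0,0.3,0.301,0.964,0,0,0.3,0.301,0.964,0,0,0.3,0.301,0.964,0,0,0.3,0.301,0.964,0,0,0.3,0.301,0.964,0,0,0.3,0.301,0.964,0,0,0.3,0.301,0.964,0,0,0.3]

```text
clock: 19.18
ee_pos: [649.0, 186.5, 93.5]
eef_rot: [0.707, 0.707, -0.0, -0.0]
force: [-0.6, 0.1, -1.4]
width: 0.659
finger_force: 25.0
```

arm_command:
  moves: [0,0,0,0,0.3,0,0,0.3,0,0.3,0,0,0.4,0,0.3,0,0,0.3,0,0.3,0,0,0.1,0,0.3,0,0,0.04,0,0.3,0,0,0.04,0,0.3,0,0,0.02,0,0.3,0,0,0,0,0.3,0,0,0,0,0.3,0,0,0,0,0.3]

```text
clock: 20.1
ee_pos: [648.3, 186.2, 63.8]
eef_rot: [0.707, 0.707, 0.0, 0.0]
force: [-0.1, -0.6, -2.0]
width: 0.655
finger_force: 25.0
```

arm_command:
  moves: [0,0,0.03,0,0.3,0,0,0.02,0,0.3,0,0,0.02,0,0.3,0,0,0.01,0,0.3,0,0,0,0,0.3,0,0,0,0,0.3]

```text
clock: 20.6
ee_pos: [648.3, 186.2, 62.1]
eef_rot: [0.707, 0.707, 0.0, 0.0]
force: [-4.5, -0.9, 5.2]
width: 0.655
finger_force: 25.0
```

arm_command:
  moves: [0,0,0,0,0.7,0,0,0,0,0.8,0,0,0,0,0.9,0,0,0,0,1,0,0,0,0,1,0,0,0,0,1,0,0,-0.3,0,1,0,0,-0.8,0,1,0,0,-1,0,1,0,0,-1,0,1,0,0,-1,0,1,0,0,-0.7,0,1]

```text
clock: 21.6
ee_pos: [648.6, 186.3, 184.8]
eef_rot: [0.707, 0.707, 0.001, 0.001]
force: [0.3, 0.4, 1.1]
width: 1.003
finger_force: 0.0
```

arm_command:
  moves: [-0.912,-0.395,0,0,1,-0.912,-0.395,0,0,1,-0.912,-0.395,0,0,1,-0.912,-0.395,0,0,1,-0.912,-0.395,0,0,1,-0.912,-0.395,0,0,1,-0.912,-0.395,0,0,1,-0.912,-0.395,0,0,1,-0.912,-0.395,0,0,1,-0.912,-0.395,0,0,1]

```text
clock: 22.43
ee_pos: [548.9, -42.8, 182.2]
eef_rot: [0.707, 0.707, 0.0, 0.0]
force: [0.1, 0.2, -0.2]
width: 0.997
finger_force: 0.0
```

arm_command:
  moves: [-0.912,-0.395,0,0,1,-0.912,-0.395,0,0,1,-0.912,-0.395,0,0,1,-0.912,-0.395,0,0,1,-0.912,-0.395,0,0,1,-0.912,-0.395,0,0,1,-0.912,-0.395,0,0,1,-0.912,-0.395,0,0,1,-0.912,-0.395,0,0,1,-0.912,-0.395,0,0,1,0,0,0,0,1,0,0,0,0,1]

```text
clock: 23.43
ee_pos: [450.4, -270.5, 181.9]
eef_rot: [0.708, 0.706, 0.0, 0.0]
force: [-0.0, 0.3, 0.6]
width: 1.0
finger_force: 0.0
```

Run:
```python
from h import *
for n in("top","side"):
    im,d=manip.grab_frame(n); cv2.imwrite(f"pics/{n}3.png",im[...,::-1]); tops(n,d,[(648,186),(450,-270)])
s=manip.state();print(s["ee_pos"],s["eef_rot"])
```

```text
top (648, 186) top z 100.3 mean [647.6 186. ] circ [648.  186.9] diam 59.4 n 621
top (450, -270) top z 50.4 mean [ 450.6 -269.9] circ [ 450.9 -269.8] diam 40.6 n 291
(648, 186) none 5
side (450, -270) top z 51.5 mean [ 449.5 -270.6] circ [ 449.8 -268.5] diam 42.2 n 372
[ 450.98881121 -269.28180772  181.78988676] [7.07064661e-01 7.07148873e-01 1.09157208e-04 1.53350744e-04]
```

arm_command:
  moves: [0,0,0.8,0,1,0,0,0.8,0,1,0,0,0.8,0,1,0,0,0.8,0,1,0,0,0.8,0,1,0,0,0.8,0,1,0,0,0.6,0,1,0,0,0.4,0,1,0,0,0.2,0,1,0,0,0.04,0,1,0,0,0,0,0.8,0,0,0,0,0.6]
  squeeze: 20

```text
clock: 24.53
ee_pos: [451.2, -269.9, 31.3]
eef_rot: [0.707, 0.707, 0.0, 0.001]
force: [-0.8, 0.2, 0.3]
width: 0.898
finger_force: 0.0
```

arm_command:
  moves: [0,0,0,0,0.6,0,0,0,0,0.5,0,0,0,0,0.4,0,0,0,0,0.3,0,0,0,0,0.2,0,0,0,0,0.2,0,0,0,0,0.2,0,0,0,0,0.2]

```text
clock: 25.2
ee_pos: [450.8, -269.8, 30.5]
eef_rot: [0.707, 0.707, -0.0, 0.0]
force: [-0.1, -0.6, 0.4]
width: 0.464
finger_force: 20.0
```

Run:
```python
from h import *
for n in("top","side"):
    d=np.load(n+".npy"); C=cloud(n,d)
    m=(np.hypot(C[...,0]-450,C[...,1]+150)<70)&(C[...,2]>15)&(d>0); q=C[m]; print(n,"mortar",q.min(0).round(),q.max(0).round())
    m=(np.hypot(C[...,0]-650,C[...,1]+298)<80)&(C[...,2]>100)&(d>0); q=C[m]; print(n,"sticks",q.min(0).round(),q.max(0).round())
    q=q[q[:,2]>140]; i=q[:,0].argmin(); j=q[:,1].argmax(); print(q[i].round(),q[j].round())
```

```text
top mortar [ 413. -190.   15.] [ 497. -106.   89.]
top sticks [ 598. -349.  100.] [ 706. -243.  233.]
[ 598. -311.  226.] [ 665. -243.  231.]
side mortar [ 411. -191.   15.] [ 497. -104.   87.]
side sticks [ 596. -348.  100.] [ 705. -243.  233.]
[ 596. -312.  230.] [ 666. -243.  232.]
```

arm_command:
  moves: [0,0,-0.3,0,0.2,0,0,-0.8,0,0.2,0,0,-1,0,0.2,0,0,-1,0,0.2,0,0,-1,0,0.2,0,0,-0.7,0,0.2,0.926,0,0,0,0.2,0.926,0,0,0,0.2,0.926,0,0,0,0.2,0.926,0,0,0,0.2,0.926,0,0,0,0.2,0.926,0,0,0,0.2]

```text
clock: 26.2
ee_pos: [450.5, -129.8, 150.9]
eef_rot: [0.707, 0.707, 0.0, 0.0]
force: [0.2, -0.5, -0.7]
width: 0.462
finger_force: 20.0
```

arm_command:
  moves: [0,0.979,0,0,0.2,0,0.979,0,0,0.2,0,0.979,0,0,0.2,0,0.979,0,0,0.2,0,0.979,0,0,0.2,0,0.979,0,0,0.2,0,0.979,0,0,0.2,0,0,0,0,0.2,0,0,0,0,0.2]

```text
clock: 26.95
ee_pos: [622.2, -130.7, 150.0]
eef_rot: [0.707, 0.707, -0.0, -0.0]
force: [0.0, 0.4, -2.0]
width: 0.46
finger_force: 20.0
```

arm_command:
  moves: [0,0,0.4,0,0.2,0,0,0.8,0,0.2,0,0,0.8,0,0.2,0,0,0.8,0,0.2,0,0,0.8,0,0.2,0,0,0.4,0,0.2,0,0,0.2,0,0.2,0,0,0.1,0,0.2,0,0,0.06,0,0.2,0,0,0,0,0.2,0,0,0,0,0.2,0,0,0,0,0.2]

```text
clock: 27.95
ee_pos: [622.3, -131.0, 42.2]
eef_rot: [0.707, 0.707, 0.0, 0.0]
force: [0.8, 0.3, -1.5]
width: 0.467
finger_force: 20.0
```

arm_command:
  moves: [0,0,0.03,0,0.2,0,0,0.03,0,0.2,0,0,0,0,0.2,0,0,0,0,0.2]

```text
clock: 28.28
ee_pos: [622.0, -130.9, 39.9]
eef_rot: [0.707, 0.707, -0.0, -0.0]
force: [-0.0, 0.4, -1.7]
width: 0.466
finger_force: 20.0
```

arm_command:
  moves: [0,0,0.02,0,0.2,0,0,0.02,0,0.2,0,0,0.02,0,0.2,0,0,0,0,0.2,0,0,0,0,0.2]

```text
clock: 28.7
ee_pos: [622.1, -130.9, 38.5]
eef_rot: [0.707, 0.707, 0.0, 0.0]
force: [-1.2, 0.4, -0.0]
width: 0.464
finger_force: 20.0
```

Just touching, so I release, rise straight up and pull back.

arm_command:
  moves: [0,0,0.01,0,0.2,0,0,0,0,0.55,0,0,0,0,0.7,0,0,0,0,0.85,0,0,0,0,1,0,0,0,0,1,0,0,-0.3,0,1,0,0,-0.8,0,1,0,0,-1,0,1,0,0,-1,0,1,0,0,-1,0,1,0,0,-1,0,1]

```text
clock: 29.7
ee_pos: [622.0, -130.8, 167.6]
eef_rot: [0.707, 0.707, 0.0, 0.0]
force: [-0.2, -0.4, -0.4]
width: 1.002
finger_force: 0.0
```

arm_command:
  moves: [0,-0.9,0,0,1,0,-0.9,0,0,1,0,-0.9,0,0,1,0,-0.9,0,0,1,0,-0.9,0,0,1,0,-0.9,0,0,1,0,-0.9,0,0,1,0,-0.9,0,0,1,0,0,0,0,1,0,0,0,0,1,0,0,0,0,1]

```text
clock: 30.62
ee_pos: [442.8, -131.0, 166.3]
eef_rot: [0.707, 0.707, 0.0, 0.001]
force: [-1.0, 0.4, -0.6]
width: 0.998
finger_force: 0.0
```

Run:
```python
from h import *
for n in("top","side"):
    im,d=manip.grab_frame(n); cv2.imwrite(f"pics/{n}4.png",im[...,::-1]); tops(n,d,[(648,186),(632,82),(625,-24),(622,-131)])
for t in("chopstick_cup","oil_bottle"):
    for r in manip.mark_of("top",t): print(t,w("top",r["location"]).round())
s=manip.state();print(s["ee_pos"],s["force"],s["clock"])
```

```text
top (648, 186) top z 100.2 mean [647.6 186. ] circ [648.2 186.2] diam 59.4 n 620
top (632, 82) top z 86.3 mean [631.3  81.9] circ [631.7  82.2] diam 52.5 n 475
top (625, -24) top z 72.2 mean [625.2 -22.9] circ [625.3 -22.8] diam 46.6 n 369
top (622, -131) top z 58.3 mean [ 622.  -131.2] circ [ 622.4 -130.7] diam 41.2 n 278
side (648, 186) top z 101.3 mean [646.9 184.1] circ [647.8 186.2] diam 60.6 n 172
side (632, 82) top z 87.5 mean [630.5  80.3] circ [630.6  82.7] diam 54.9 n 180
side (625, -24) top z 73.4 mean [624.1 -24.2] circ [625.6 -20.8] diam 49.9 n 192
side (622, -131) top z 59.5 mean [ 620.8 -132.1] circ [ 621.5 -129.7] diam 40.9 n 208
chopstick_cup [ 651. -296.    2.]
oil_bottle [699. 313.   2.]
[ 442.52225084 -130.86028872  165.57847351] [-0.36497175 -0.4887401   0.38404988] 30.8167
```

View pics/side4.png

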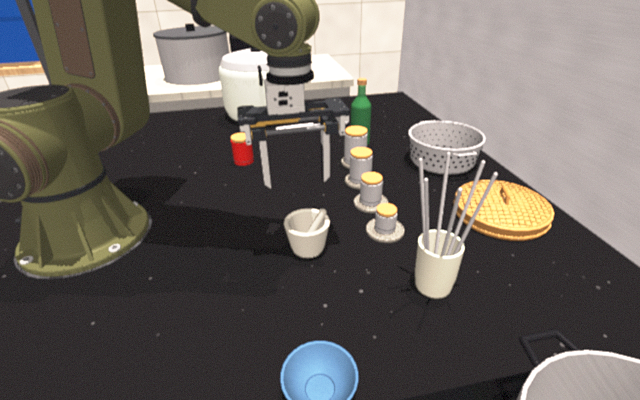

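The side view shows all four canisters upright on their trivets. They rise from (386,220) by the cup to (356,145) by the bottle, the cup and bottle haven't moved, and the gripper is clear.

```bash
python3 -c "
from cell import manip
print(manip.sign_off())"
```

```text
the job is handed in; nothing more can be done
None
```

The job is handed in at about 31 s on the clock: all four canisters stand upright on the trivets, within about 2 mm of centre by the top camera, shortest next to the cup and tallest next to the bottle, and the cup and bottle have not moved beyond measurement error.

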